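Make up two sample sets for the spark spectrometer

TASK

Make up the two sample sets for the spark spectrometer, one sample to a pocket in the order they will be run from the handle end: in the three-pocket tray the tall round standard, then the hexagonal bar slice, then the square billet slice; in the two-pocket tray the low round standard, then the mushroom-shaped probe sample with its stem up. Set each one down upright on the floor of its pocket, do not drop it (the ground faces mark), and leave the pipe ring, the cone-shaped sample and the pine case where they stand.

Things in the scene. Friction and masses are not known exactly. Their poses are not given: they have to be found in the camera images.
- standard_tall: Tall round setting-up standard: a turned steel cylinder, 36 mm in diameter, 56 mm tall, 0.44 kg, with a shallow groove around it 8 mm under the top; origin at the centre of its underside, z up. It stands upright on the 2 mm green bench mat (underside at height 2 mm), among the other samples.
- standard_low: Low round setting-up standard: a turned steel cylinder, 48 mm in diameter, only 30 mm tall, 0.42 kg, same groove 8 mm under the top; origin at the centre of its underside, z up. It stands upright on the 2 mm green bench mat (underside at height 2 mm), among the other samples.
- hex_slice: Slice of hexagonal steel bar, 38 mm across flats (44 mm across corners), 36 mm tall, 0.35 kg; origin at the centre of its underside, z up. It stands upright on the 2 mm green bench mat (underside at height 2 mm), at any yaw. Two of its flats face along its x axis, the other pairs at 60 and 120 degrees from it.
- billet_slice: Square slice of steel billet, 36 x 36 mm, 40 mm tall, 0.40 kg, sides square to its x and y axes; origin at the centre of its underside, z up. It stands upright on the 2 mm green bench mat (underside at height 2 mm), at any yaw.
- mushroom: Mushroom-shaped steel probe sample: a round disc 34 mm in diameter and 14 mm thick at the bottom, from its centre an upright round stem 11 mm in diameter up to 58 mm above the underside, 0.13 kg; origin at the centre of its underside, z up. It stands upright on the 2 mm green bench mat (underside at height 2 mm), stem up, and is easily held by the stem.
- tray3: Three-pocket pine tray, fixed, any yaw, 208 x 72 mm, underside 2 mm above the bench. Walls 4 mm thick, tops 12 mm above underside; pockets 64 x 64 mm inside, floor 4 mm above underside. Dark wire handle sticks out 25 mm from one short end. Origin: centre of underside; x along the row to the handle, z up. Pocket centres: x = +68 mm (first, at handle), 0, -68 mm; y = 0.
- tray2: Two-pocket pine tray, fixed, any yaw, 140 x 72 mm, underside 2 mm above the bench. Walls 4 mm thick, tops 12 mm above underside; pockets 64 x 64 mm inside, floor 4 mm above underside. Dark wire handle sticks out 25 mm from one short end. Origin: centre of underside; x along the row to the handle, z up. Pocket centres: x = +34 mm (first, at handle), -34 mm; y = 0.
- pipe_ring: Not wanted, to be left: a steel ring cut from pipe, 46 mm outside, 33 mm bore, 38 mm tall, loose; origin at the centre of its underside, z up. It stands upright on the 2 mm green bench mat (underside at height 2 mm), among the samples.
- cone: Not wanted, to be left: a chill-cast aluminium sample, a truncated cone 48 mm across at the bottom, 34 mm at the top, 34 mm tall, loose and light (0.12 kg); origin at the centre of its underside, z up. It stands upright on the 2 mm green bench mat (underside at height 2 mm), among the samples.
- pine_case: Not wanted, to be left: a closed pine reference case, 110 x 140 mm, 75 mm tall, 0.9 kg, loose, on the mat on the far side of the samples. Origin at the centre of its underside; x is its 110 mm side.
There are look-alikes about, which are no part of the job. What is shaped like the tray2 but yellow is not meant.

How it is judged (in metres and radians):
At the end, for the whole second after the job is handed in: All five samples at rest, upright within 0.08 rad, underside within 2.5 mm of the pocket floor, centre within 16 mm (x and y) of its own pocket's centre: tray3 from the handle tall standard, hex, square; tray2 low standard, mushroom. Ring, cone and case within 20 mm of their starts (x of standard_tall in the frame of tray3 between 0.052 and 0.084 m and y of standard_tall in the frame of tray3 between -0.016 and 0.016 m and z of standard_tall in the frame of tray3 between 0.001 and 0.0065 m and not (angle between standard_tall's own z axis and vertical above 0.08 rad) and linear speed of each of standard_tall, hex_slice, billet_slice, standard_low, mushroom below 0.02 m/s and x of hex_slice in the frame of tray3 between -0.016 and 0.016 m and y of hex_slice in the frame of tray3 between -0.016 and 0.016 m and z of hex_slice in the frame of tray3 between 0.001 and 0.0065 m and not (angle between hex_slice's own z axis and vertical above 0.08 rad) and x of billet_slice in the frame of tray3 between -0.084 and -0.052 m and y of billet_slice in the frame of tray3 between -0.016 and 0.016 m and z of billet_slice in the frame of tray3 between 0.001 and 0.0065 m and not (angle between billet_slice's own z axis and vertical above 0.08 rad) and x of standard_low in the frame of tray2 between 0.018 and 0.05 m and y of standard_low in the frame of tray2 between -0.016 and 0.016 m and z of standard_low in the frame of tray2 between 0.001 and 0.0065 m and not (angle between standard_low's own z axis and vertical above 0.08 rad) and x of mushroom in the frame of tray2 between -0.05 and -0.018 m and y of mushroom in the frame of tray2 between -0.016 and 0.016 m and z of mushroom in the frame of tray2 between 0.001 and 0.0065 m and not (angle between mushroom's own z axis and vertical above 0.08 rad) and distance of each of pipe_ring, cone, pine_case from where it was at the start of the episode below 0.02 m); the robot touches nothing.
It fails at once if the pipe ring pushed more than 20 mm from its place or tipped over (distance of pipe_ring from where it was at the start of the episode above 0.02 m or angle between pipe_ring's own z axis and vertical above 0.35 rad).
It fails at once if the cone pushed more than 20 mm from its place or tipped over (distance of cone from where it was at the start of the episode above 0.02 m or angle between cone's own z axis and vertical above 0.35 rad).
It fails at once if the pine case pushed more than 20 mm from its place or tipped over (distance of pine_case from where it was at the start of the episode above 0.02 m or angle between pine_case's own z axis and vertical above 0.35 rad).
It fails at once if a sample dropped (falling free of the fingers at more than 0.7 m/s, a drop of about 25 mm) ((linear speed of standard_tall above 0.7 m/s and contact force between the fingers and standard_tall below 0.05 N) or (linear speed of hex_slice above 0.7 m/s and contact force between the fingers and hex_slice below 0.05 N) or (linear speed of billet_slice above 0.7 m/s and contact force between the fingers and billet_slice below 0.05 N) or (linear speed of standard_low above 0.7 m/s and contact force between the fingers and standard_low below 0.05 N) or (linear speed of mushroom above 0.7 m/s and contact force between the fingers and mushroom below 0.05 N)).
It also fails if it takes over 112 s, if anything falls off the work surface, if the arm or the gripper's body presses on something with over 40 N, if the wrist force passes 120 N, or if a joint passes its speed limit or range.

ROBOT

A 6-joint arm with a two-finger parallel gripper is mounted at the origin on the work surface. World frame = base frame: x ahead of the robot, y to its left, z up, the work surface at z = 0. Lengths are in mm, angles in rad, forces in N, time in s.
With the tool pointing down it reaches from about 325 to 850 mm from the base axis. Payload 15.5 kg.
Tool frame: the origin (TCP) lies midway between the tips of the shut fingers; the grasp point (between the pads) lies 19 mm behind it; z points along the fingers, y is the direction in which the jaws open and shut (so a half turn about z gives the same grasp; the last joint's range is limited). The gripper opens to 91 mm and grips with 3 to 60 N. Pads are 32 mm wide; open, the fingers measure 118 mm over their backs; the gripper's body (76 mm by 178 mm) begins 60 mm behind the grasp point.
Start: joints at [1.127, 0.494, 1.345, -0, 1.302, -0.096], TCP at [213.014, 587.581, 213.915] pointing down, gripper open.
Joint ranges: [-2.91, 2.91], [-0.82, 2.16], [0.22, 2.67], [-1.22, 4.37], [0.12, 2.79], [-3.08, 3.08]. Speed limits (rad/s): [1.89, 1.89, 2.57, 3.01, 3.01, 3.01].

INTERFACE

Orientations are given as a unit quaternion [w, x, y, z].
In Python, from rig import r, eyes, workorder gives the robot as it stands.
- The arm moves only by the tool apply_moves, never from a script. Its argument "commands" is a list of rows, each a list of 3 entries, a list of its own where there are three numbers: the shift along the tool's x, y, z in mm, then the turn about the tool's z in rad, then the closure, from 0 (fully open) to 1 (shut). In form: [[[x, y, z], spin, grip], ...]. A call has 1 to 12 rows; each row shifts and turns the commanded pose from where the row before left it, along the tool's axes as they then stand; what a row does not reach is not made up. A row lasts 1/10 s, in which the tool goes at most 50 mm and 8.59 degrees, less where a joint would pass 70% of its speed; a pose out of reach is approached as far as the arm can. A call is refused whole if a number of a shift passes 50 or a number of a turn 0.15, either way. A call with a gripper value outside its range is refused whole. The fingers move at their own pace and stop on an object; the grip force is fixed at half the most. Time passes only in rows, so rows that do not move let the fingers close. It gives the time, the measured TCP pose, the force and the opening at its end, in the units of the state.
- r.observe(): the state, without advancing time (a new reading comes with each control period).
- eyes.get_image(name): name is "scene" or "side" or "wrist"; returns the picture (384x512x3 uint8, red, green, blue); there is no depth.
- eyes.calibration(name): a dict with "K" (3x3 intrinsics, pixels), "rvec" (rotation vector, rad) and "tvec" (3), from world to camera coordinates, as OpenCV has them; the wrist camera has in their place "tool_from_camera" (4x4, takes a point from camera to tool coordinates, whose origin is the TCP and whose axes are the flange's). Camera axes: x right, y down, z forward; pixel columns grow to the right and rows downward; lengths in mm; the calibration is good to about 2 mm. A picture is of the moment at which its call begins: read the wrist's pose just before it. calibration takes no time and is no camera call.
- workorder.sign_off(): hands the job in, once; it reports no verdict.
Trained networks look in the newest picture that a camera, given by its name, has taken for a name from the list of things; names that differ only in an ending like _2 or _b are one class to them, and where a whole thing is asked for, a point or a joint stands for the part that bears it (a point fixed in the world has none). Each returns a list of dicts, best first, with "score" (0 to 1); they miss things now and then, are a little off and sometimes report something else, mostly with a low value. They report only what shows in the picture. A call takes as long as a camera call. They do not tell look-alikes from the thing itself.
- eyes.spot_in(camera, thing): "point" ([column, row] as shares, 0 to 1, of the picture: columns of its width, rows of its height, amid what is visible of it).
- eyes.trace(camera, thing): "mask" (384x512 bool, what is visible of it) and "point" ([column, row] as shares, 0 to 1, of the picture: columns of its width, rows of its height, amid what is visible of it).
- eyes.tip_of(camera, thing): "point" ([column, row] as shares, 0 to 1, of the picture: columns of its width, rows of its height: a listed point, or the origin of a listed thing).
The state is a dict: "clock": time; "q": joint angles; "qd": joint speeds; "effort": joint torques, N m; "tcp_pos": TCP position; "ee_rot": TCP orientation; "force": force on the tool from outside, world axes, zero at the start; "moment": the same for the moment, N m; "grip_width": finger opening in mm.
Only numpy, scipy, OpenCV 4.12 (cv2) and the standard library are available. Lean on these libraries where they do the work, as an engineer would, in place of code of your own. Each camera call takes 0.05 s, during which the arm holds its last target. There are 200 camera calls.

## Working session

There is one attempt and no reset: what is moved stays moved. The work goes in short steps, Python scripts to look and compute and a tool call to move; the robot and the scene stay as the last step left them, time stands still between calls to the robot, and variables do not carry over. Pictures are saved under pics/ and viewed, about 12 in all and at most 16, crops included, and the job is handed in when it is done.

Besides the shell and the picture viewer there is one more tool, called after "Emit:" as name(argument=value, ...) on one line, values as JSON. apply_moves: Moves the arm, as the interface text tells. Its arguments: {"type":"object","properties":{"commands":{"type":"array","items":{"type":"array"}}},"required":["commands"]}

```bash
mkdir -p pics; ls; cat > h.py <<'E'
import numpy as np,cv2
from rig import r,eyes,workorder
def cam(n,s=None):
    c=eyes.calibration(n);K=np.array(c["K"],float)
    if "rvec" in c:
        R=cv2.Rodrigues(np.array(c["rvec"],float))[0];t=np.array(c["tvec"],float).ravel()
        return K,R.T,-R.T@t
    s=s or r.observe();w,x,y,z=s["ee_rot"]
    from scipy.spatial.transform import Rotation as Ro
    T=np.eye(4);T[:3,:3]=Ro.from_quat([x,y,z,w]).as_matrix();T[:3,3]=s["tcp_pos"]
    T=T@np.array(c["tool_from_camera"]);return K,T[:3,:3],T[:3,3]
def ray(C,px,z):
    K,R,o=C;d=R@np.linalg.inv(K)@np.array([px[0],px[1],1.]);return o+d*(z-o[2])/d[2]
def proj(C,P):
    K,R,o=C;p=K@R.T@(np.array(P,float)-o);return p[:2]/p[2]
def save(n,im):cv2.imwrite("pics/"+n+".png",cv2.cvtColor(im,cv2.COLOR_RGB2BGR))
E
python3 - <<'E'
from h import *
s=r.observe();print(s)
a=eyes.get_image("scene");b=eyes.get_image("side")
for n in("scene","side","wrist"):
    print(n,cam(n)[2],cam(n)[0][0,0])
save("scene",cv2.resize(a,(800,600)));save("side",cv2.resize(b,(800,600)))
print(eyes.calibration("wrist"))
T=["standard_tall","standard_low","hex_slice","billet_slice","mushroom","tray3","tray2","pipe_ring","cone","pine_case"]
for n in("scene","side"):
    C=cam(n)
    for t in T:
        for d in eyes.tip_of(n,t)[:3]:
            p=np.array(d["point"])*[512,384];print(n,t,round(d["score"],2),p.round(0),ray(C,p,2).round(0))
E
```

```text
pics
{'clock': 0.0, 'q': array([ 1.12752687e+00,  4.94178235e-01,  1.34614199e+00,  1.13562926e-05,
        1.30252646e+00, -9.55110006e-02]), 'qd': array([ 0.00042645, -0.00022282,  0.00069685,  0.00019109, -0.00016133,
       -0.00012883]), 'effort': array([-3.02725639e-03, -8.78809333e+01, -3.81858122e+01,  7.05262762e-02,
        5.31781325e-02, -5.94303265e-05]), 'tcp_pos': array([212.82382137, 587.22770162, 213.33767749]), 'ee_rot': array([-1.72152515e-04,  1.73005829e-01,  9.84920601e-01, -6.02942874e-04]), 'force': array([-0.46055316,  0.13621335,  0.94554516]), 'moment': array([-0.0200883 , -0.05504608, -0.03392654]), 'grip_width': 91.18737579670263}
scene [1036.77832017  727.94742237 1024.77956193] 457.28624559305774
side [305.49121156 577.21208511 779.22437612] 385.3223462872433
wrist [139.69152283 614.06718784 383.70325649] 286.2345450073906
{'K': array([[286.23454501,   0.        , 255.37987478],
       [  0.        , 286.23454501, 196.33386527],
       [  0.        ,   0.        ,   1.        ]]), 'tool_from_camera': array([[ 1.93818471e-03, -9.62070387e-01, -2.72794452
[... 1104 characters left out ...]
63. 192.] [447. -50.   2.]
side hex_slice 0.53 [207. 234.] [542. 113.   2.]
side hex_slice 0.39 [189. 169.] [662. -74.   2.]
side billet_slice 0.56 [193. 171.] [650. -69.   2.]
side mushroom 0.49 [176. 210.] [641.  67.   2.]
side tray3 0.97 [177. 324.] [528. 336.   2.]
side tray3 0.97 [373. 149.] [ 182. -289.    2.]
side tray3 0.74 [268. 129.] [ 494. -294.    2.]
side tray2 0.97 [177. 324.] [528. 336.   2.]
side tray2 0.97 [373. 149.] [ 182. -289.    2.]
side tray2 0.74 [268. 129.] [ 494. -294.    2.]
side pipe_ring 0.74 [177. 323.] [528. 333.   2.]
side pipe_ring 0.69 [220. 199.] [547.   4.   2.]
side cone 0.69 [232. 166.] [ 552. -116.    2.]
side pine_case 0.93 [143. 169.] [787. -41.   2.]
```

View pics/scene.png

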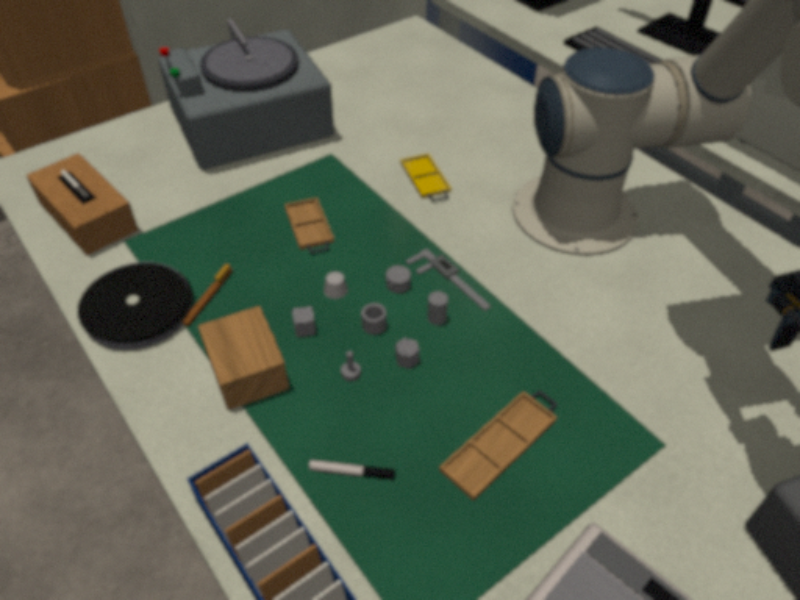

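View pics/side.png

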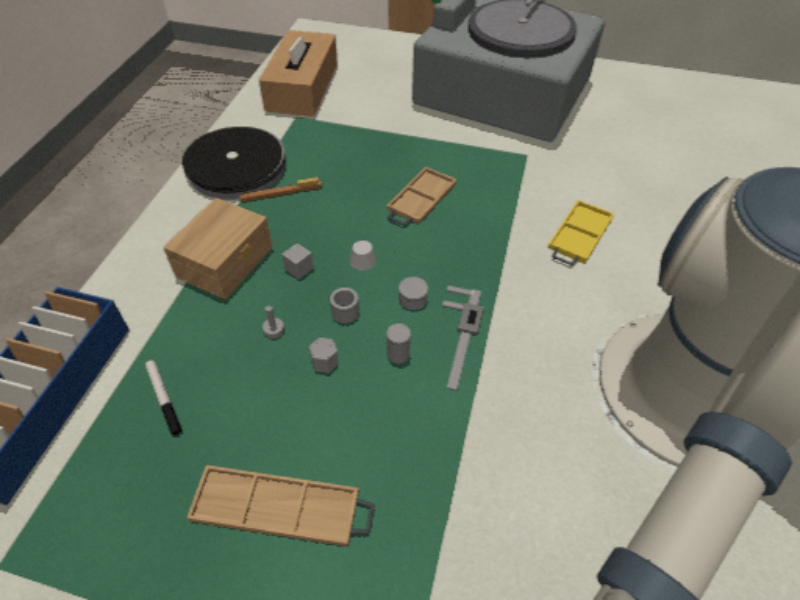

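The scene shows seven loose samples on the mat in the middle. The pine tray3 is at lower right with its handle towards the robot, and the pine tray2 is at the far end. The yellow look-alike lies off the mat near the base. The network points agree with this, so I'll move over the samples for a closer look.

Emit:
apply_moves(commands=[[[-35,-35,-8],0,0],[[-35,-35,-8],0,0],[[-35,-35,-8],0,0],[[-35,-35,-8],0,0],[[-35,-35,-8],0,0],[[-35,-35,-8],0,0],[[-35,-35,-8],0,0],[[-35,-35,-8],0,0],[[-35,-35,-8],0,0],[[-35,-35,-8],0,0],[[-35,-35,-8],0,0],[[-35,-35,-8],0,0]])

```text
clock: 2.3
tcp_pos: [464.5, 49.0, 310.3]
ee_rot: [0.0, 0.173, 0.985, 0.0]
force: [0.8, 1.5, -0.1]
grip_width: 91.1
```

```bash
cat > m.py <<'E'
from h import *
s=r.observe();C=cam("wrist",s);im=eyes.get_image("wrist");save("w1",cv2.resize(im,(800,600)))
print(s["tcp_pos"].round(1),s["qd"].round(3))
for t in ["standard_tall","standard_low","hex_slice","billet_slice","mushroom","pipe_ring","cone"]:
    for d in eyes.trace("wrist",t)[:2]:
        p=np.array(d["point"])*[512,384];m=d["mask"].astype(np.uint8)
        print(t,round(d["score"],2),"px",p.round(0),"area",m.sum(),ray(C,p,20).round(0))
    for d in eyes.tip_of("wrist",t)[:2]:
        p=np.array(d["point"])*[512,384];print("   tip",round(d["score"],2),p.round(0),ray(C,p,2).round(0))
for n in("scene","side"):
    C=cam(n);eyes.get_image(n)
    for d in eyes.trace(n,"tray3")[:3]:
        m=d["mask"].astype(np.uint8);c=max(cv2.findContours(m,0,1)[0],key=cv2.contourArea)
        w=np.array([ray(C,q[0],14)[:2] for q in c],np.float32);print(n,round(d["score"],2),cv2.minAreaRect(w))
E
python3 m.py
```

```text
[464.5  49.  310.3] [-0.986  0.16  -0.43  -0.     0.264 -0.983]
standard_tall 0.76 px [257. 151.] area 439 [444.  60.  20.]
   tip 0.76 [255. 148.] [441.  57.   2.]
standard_low 0.6 px [192. 170.] area 731 [437. -50.  20.]
   tip 0.71 [195. 170.] [441. -51.   2.]
hex_slice 0.7 px [302. 200.] area 598 [547. 103.  20.]
   tip 0.7 [305. 199.] [553. 109.   2.]
billet_slice 0.7 px [230. 293.] area 178 [673. -76.  20.]
   tip 0.49 [229. 275.] [648. -69.   2.]
   tip 0.48 [195. 171.] [442. -51.   2.]
mushroom 0.57 px [298. 251.] area 308 [634.  68.  20.]
   tip 0.82 [299. 248.] [639.  71.   2.]
pipe_ring 0.96 px [247. 224.] area 544 [556.   2.  20.]
   tip 0.79 [246. 215.] [546.   2.   2.]
   tip 0.47 [297. 249.] [640.  67.   2.]
cone 0.79 px [189. 240.] area 272 [ 550. -105.   20.]
   tip 0.67 [185. 239.] [ 552. -117.    2.]
scene 0.77 ((520.795166015625, 334.6897888183594), (236.15745544433594, 78.89366149902344), 7.529690265655518)
scene 0.56 ((491.77313232421875, -303.0653076171875), (169.86656188964844, 76.85865020751953), 71.00345611572266)
side 0.92 ((493.77069091796875, -297.62506103515625), (170.05235290527344, 82.59666442871094), 72.14891052246094)
side 0.64 ((519.3617553710938, 335.59100341796875), (233.917236328125, 77.9082260131836), 7.201237201690674)
side 0.58 ((192.2730712890625, -279.6929016113281), (167.29893493652344, 73.76419067382812), 72.30070495605469)
```

View pics/w1.png

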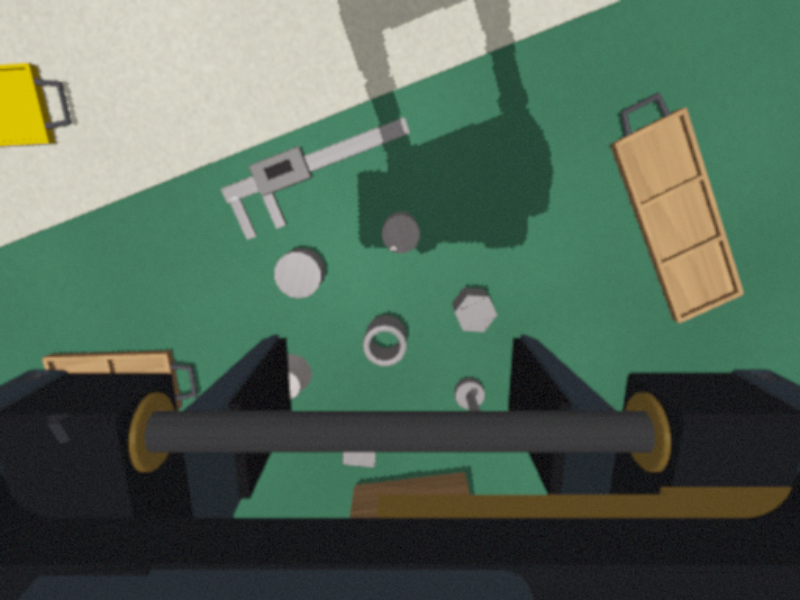

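```bash
cat >> h.py <<'E'
def plan(tgt,yaw=None,s=None):
    """print tool-axis shift to world target (mm) and spin to put tool x at yaw (deg, mod 180)"""
    s=s or r.observe();w,x,y,z=s["ee_rot"]
    from scipy.spatial.transform import Rotation as Ro
    R=Ro.from_quat([x,y,z,w]).as_matrix();cur=np.degrees(np.arctan2(R[1,0],R[0,0]))
    print("at",s["tcp_pos"].round(1),"yaw %.1f"%cur,"q6 %.2f"%s["q"][5],"grip %.1f"%s["grip_width"],"t %.1f"%s["clock"])
    if yaw is not None:
        d=(yaw-cur+90)%180-90;print(" spin %.3f"%-np.radians(d));cur+=d
    a=np.radians(cur);X=np.array([np.cos(a),np.sin(a)]);Y=np.array([np.sin(a),-np.cos(a)])
    d=np.array(tgt)-s["tcp_pos"];print(" shift",round(X@d[:2],1),round(Y@d[:2],1),round(-d[2],1))
def topface(C,im,mask,ztop,n):
    g=cv2.cvtColor(im,cv2.COLOR_RGB2GRAY);m=mask.astype(np.uint8)
    t,_=cv2.threshold(g[m>0].reshape(-1,1),0,255,cv2.THRESH_OTSU)
    b=((g>t)&(cv2.dilate(m,np.ones((3,3)))>0)&(im.max(2).astype(int)-im.min(2)<40)).astype(np.uint8)
    c=max(cv2.findContours(b,0,1)[0],key=cv2.contourArea)
    w=np.array([ray(C,q[0],ztop)[:2] for q in c]);best=[]
    for a in np.arange(0,360/n,1):
        W=[];M=[]
        for k in range(n//2):
            u=np.radians(a+k*360/n);p=w@[np.cos(u),np.sin(u)];W.append(np.ptp(p))
        best.append((np.mean(W),a))
    (x,y),_,_=cv2.minAreaRect(w.astype(np.float32));return np.array([x,y]).round(1),min(best),max(best)
E
python3 - <<'E'
from h import *
s=r.observe();C=cam("wrist",s);im=eyes.get_image("wrist")
print(s["tcp_pos"].round(1),s["qd"].round(3))
d=eyes.trace("wrist","hex_slice")[0];print(topface(C,im,d["mask"],38,6))
for d in eyes.trace("wrist","tray3")[:4]:
    c=max(cv2.findContours(d["mask"].astype(np.uint8),0,1)[0],key=cv2.contourArea)
    print(d["score"],cv2.minAreaRect(np.array([ray(C,q[0],14)[:2] for q in c],np.float32)))
plan([441,60,20],187.3,s)
E
```

```text
[464.   51.1 309.6] [-0.001  0.002 -0.002  0.002  0.     0.001]
(array([543.2, 104.8]), (np.float64(38.95220614242208), np.float64(37.0)), (np.float64(42.68200455433534), np.float64(5.0)))
0.87 ((516.653564453125, 330.6209716796875), (234.6592559814453, 79.40172576904297), 7.321258544921875)
0.68 ((471.9346618652344, -283.5536193847656), (170.3014373779297, 58.206485748291016), 54.33201599121094)
0.62 ((212.3225555419922, -230.86212158203125), (64.75594329833984, 81.69337463378906), 56.512916564941406)
at [464.   51.1 309.6] yaw 160.1 q6 -1.24 grip 91.2 t 3.2
 spin -0.475
 shift 21.7 11.7 289.6
```

Emit:
apply_moves(commands=[[[0,0,35],-0.119,0],[[0,0,35],-0.119,0],[[0,0,35],-0.119,0],[[0,0,35],-0.118,0],[[11,6,30],0,0],[[11,6,20],0,0],[[0,0,0],0,0],[[0,0,0],0,0],[[0,0,0],0,0]])

```text
clock: 4.3
tcp_pos: [442.2, 60.0, 120.8]
ee_rot: [0.001, -0.064, 0.998, -0.0]
force: [0.7, 0.5, -0.1]
grip_width: 91.1
```

```bash
python3 - <<'E'
from h import *
s=r.observe();C=cam("wrist",s);im=eyes.get_image("wrist");save("w2",cv2.resize(im,(800,600)))
for d in eyes.trace("wrist","standard_tall")[:2]:
    p=np.array(d["point"])*[512,384];print(round(d["score"],2),p,ray(C,p,58),d["mask"].sum())
plan([441,60,20],187.3,s);print(proj(C,[441,60,58])*800/512)
E
```

```text
0.91 [257.3824 199.6032] [433.41846294  61.24795282  58.        ] 1668
at [442.2  60.  120.8] yaw -172.7 q6 -1.70 grip 91.1 t 4.3
 spin -0.000
 shift 1.2 0.1 100.8
[398.09607225 324.74314271]
```

View pics/w2.png

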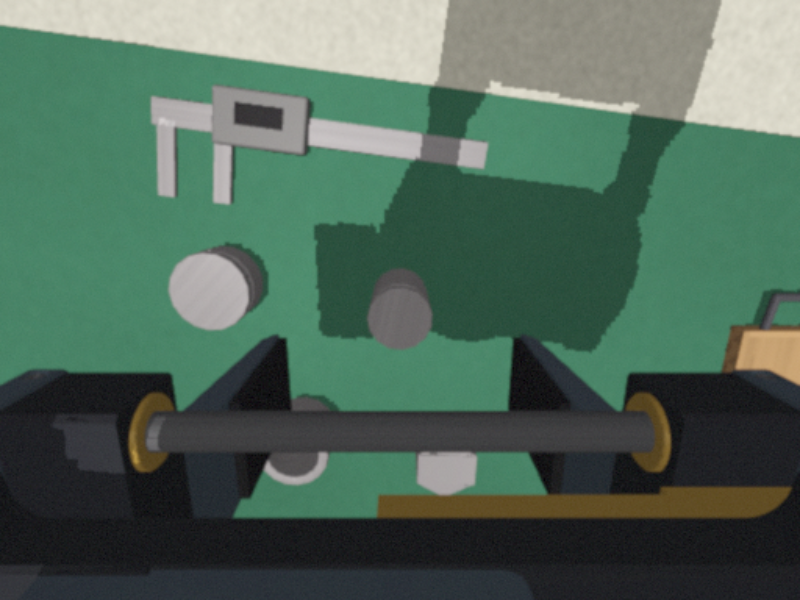

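The tall standard sits centred between the fingers, with its top face at about (400,317). The low standard's top is at (210,290). I'll descend, grip and lift.

Emit:
apply_moves(commands=[[[4,0,30],0,0],[[0,0,30],0,0],[[0,0,25],0,0],[[0,0,16],0,0],[[0,0,0],0,0.5],[[0,0,0],0,1],[[0,0,0],0,1],[[0,0,0],0,1],[[0,0,0],0,1],[[0,0,0],0,1],[[0,0,0],0,1],[[0,0,0],0,1]])

```text
clock: 5.6
tcp_pos: [436.8, 59.7, 18.8]
ee_rot: [0.0, -0.064, 0.998, -0.0]
force: [-0.7, 0.7, 3.8]
grip_width: 35.6
```

Emit:
apply_moves(commands=[[[0,0,0],0,1],[[0,0,-5],0,1],[[0,0,-25],0,1],[[0,0,-30],0,1],[[0,0,-30],0,1],[[0,0,-20],0,1]])

```text
clock: 6.2
tcp_pos: [436.7, 59.7, 130.5]
ee_rot: [0.0, -0.064, 0.998, -0.0]
force: [0.9, -0.7, -5.0]
grip_width: 35.6
```

```bash
python3 -c "
from h import *
plan([465,328,130],187.3)"
```

```text
at [436.7  59.7 130.5] yaw -172.7 q6 -1.70 grip 35.6 t 6.2
 spin -0.000
 shift -62.2 262.5 0.5
```

Emit:
apply_moves(commands=[[[-9,37,0],0,1],[[-9,37,0],0,1],[[-9,37,0],0,1],[[-9,37,0],0,1],[[-9,38,0],0,1],[[-9,38,0],0,1],[[-8,38,0],0,1],[[0,0,0],0,1],[[0,0,0],0,1],[[0,0,0],0,1]])

```text
clock: 7.2
tcp_pos: [464.4, 326.6, 128.5]
ee_rot: [-0.001, -0.063, 0.998, -0.0]
force: [0.4, -0.6, -3.9]
grip_width: 35.7
```

```bash
python3 - <<'E'
from h import *
s=r.observe();C=cam("wrist",s);im=eyes.get_image("wrist")
c0=np.array([532.4,336.7]);a=np.radians(187.3);X=np.array([np.cos(a),np.sin(a)]);Y=np.array([-X[1],X[0]])
o=im.copy()
for p in(68,0):
    q=[proj(C,[*(c0+X*(p+u)+Y*v),14]) for u,v in((32,32),(32,-32),(-32,-32),(-32,32))]
    cv2.polylines(o,[np.int32(q)],True,(255,0,0))
save("w3",cv2.resize(o,(800,600)))
plan([465,328,130],187.3,s)
E
```

```text
at [464.4 326.6 128.5] yaw -172.7 q6 -1.19 grip 35.7 t 7.2
 spin -0.000
 shift -0.8 1.4 -1.5
```

View pics/w3.png

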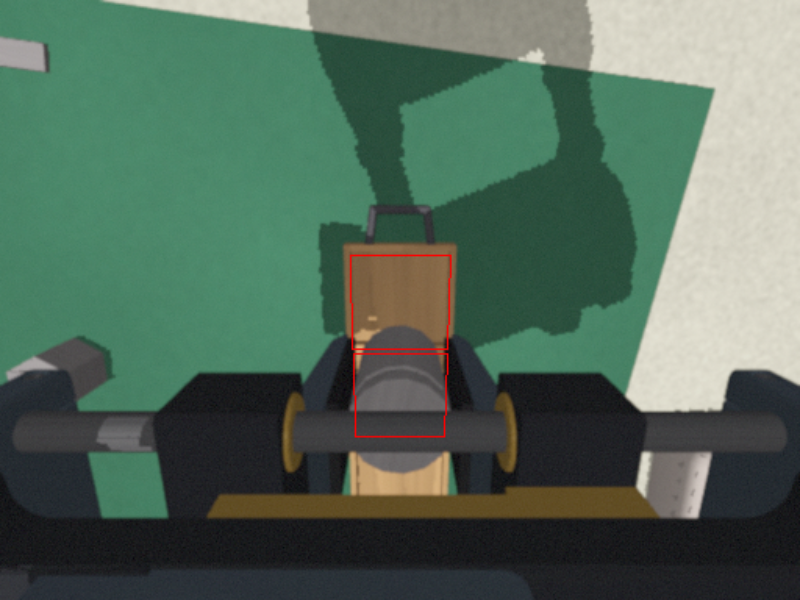

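Tray3's real outer edge is at row 243, which puts the tray about 3 mm nearer the handle than my outline; sideways it fits. I'll go down over pocket 1.

Emit:
apply_moves(commands=[[[2,1,30],0,1],[[0,0,30],0,1],[[0,0,20],0,1],[[0,0,14],0,1],[[0,0,5],0,1],[[0,0,0],0,1],[[0,0,0],0,1]])

```text
clock: 7.95
tcp_pos: [463.3, 328.0, 30.4]
ee_rot: [0.0, -0.063, 0.998, 0.0]
force: [0.4, -0.5, -3.9]
grip_width: 35.8
```

Emit:
apply_moves(commands=[[[0,0,2],0,1],[[0,0,2],0,1],[[0,0,2],0,1],[[0,0,1],0,1],[[0,0,0],0,1],[[0,0,0],0,1]])

```text
clock: 8.55
tcp_pos: [462.8, 328.2, 22.8]
ee_rot: [0.0, -0.064, 0.998, 0.0]
force: [-1.7, -0.8, 2.3]
grip_width: 35.3
```

Emit:
apply_moves(commands=[[[0,0,0],0,0.4],[[0,0,0],0,0.3],[[0,0,0],0,0.2],[[0,0,-15],0,0.1],[[0,0,-35],0,0],[[0,0,-40],0,0],[[0,0,-40],0,0]])

```text
clock: 9.25
tcp_pos: [462.6, 328.0, 153.9]
ee_rot: [-0.0, -0.064, 0.998, -0.0]
force: [0.8, 1.0, 0.2]
grip_width: 88.3
```

```bash
python3 -c "
from h import *
plan([543,105,130],187)"
```

```text
at [462.6 328.  153.9] yaw -172.7 q6 -1.19 grip 88.3 t 9.2
 spin 0.005
 shift -52.7 -231.1 23.9
```

Emit:
apply_moves(commands=[[[-9,-39,0],0,0],[[-9,-39,0],0,0],[[-9,-39,4],0,0],[[-9,-39,4],0,0],[[-9,-38,6],0,0],[[-8,-37,6],0,0],[[0,0,4],0,0],[[0,0,0],0,0],[[0,0,0],0,0]])

```text
clock: 10.15
tcp_pos: [544.4, 106.4, 128.7]
ee_rot: [-0.0, -0.064, 0.998, 0.0]
force: [0.2, 0.7, -0.5]
grip_width: 91.0
```

```bash
python3 - <<'E'
from h import *
s=r.observe();C=cam("wrist",s);im=eyes.get_image("wrist")
d=eyes.trace("wrist","hex_slice")[0];print(d["score"],d["point"],topface(C,im,d["mask"],38,6))
o=im.copy()
def poly(c,z,rad,n,ph):
    q=[proj(C,[c[0]+rad*np.cos(np.radians(ph+k*360/n)),c[1]+rad*np.sin(np.radians(ph+k*360/n)),z]) for k in range(n)];cv2.polylines(o,[np.int32(q)],True,(255,0,0))
c=topface(C,im,d["mask"],38,6);poly(c[0],38,22,6,c[1][1]+30)
save("w4",cv2.resize(o,(800,600))[150:450,150:650])
plan([*c[0],15],c[1][1]+30,s)
E
```

```text
0.67 [0.5008, 0.5164] (array([542.9, 105.2]), (np.float64(37.57116044617536), np.float64(36.0)), (np.float64(41.616333631636344), np.float64(6.0)))
at [544.4 106.4 128.7] yaw -172.7 q6 -1.61 grip 91.0 t 10.2
 spin -1.024
 shift 1.7 0.9 113.7
```

View pics/w4.png

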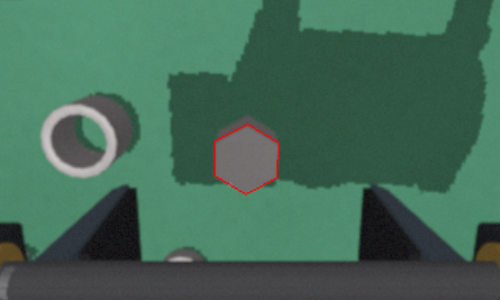

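The fitted hexagon lies exactly on the top face and its flats line up with the jaws. I'll go down and grip.

Emit:
apply_moves(commands=[[[2,1,35],0,0],[[0,0,35],0,0],[[0,0,25],0,0],[[0,0,17],0,0.2],[[0,0,2],0,0.4],[[0,0,0],0,1],[[0,0,0],0,1],[[0,0,0],0,1],[[0,0,0],0,1],[[0,0,0],0,1],[[0,0,0],0,1]])

```text
clock: 11.35
tcp_pos: [543.1, 106.4, 15.2]
ee_rot: [0.001, -0.064, 0.998, -0.0]
force: [-0.4, -0.0, 7.2]
grip_width: 37.5
```

Emit:
apply_moves(commands=[[[0,0,0],0,1],[[0,0,-5],0,1],[[0,0,-25],0,1],[[0,0,-30],0,1],[[0,0,-30],0,1],[[0,0,-25],0,1],[[0,0,0],0,1]])

```text
clock: 12.05
tcp_pos: [544.1, 106.7, 132.7]
ee_rot: [0.002, -0.064, 0.998, 0.0]
force: [-0.6, -0.0, -4.8]
grip_width: 37.8
```

```bash
python3 -c "
from h import *
plan([530,336.3,130],187.3)"
```

```text
at [544.1 106.7 132.7] yaw -172.7 q6 -1.61 grip 37.8 t 12.1
 spin -0.000
 shift -15.2 229.6 2.7
```

Emit:
apply_moves(commands=[[[-3,38,0],0,1],[[-3,38,0],0,1],[[-3,38,0],0,1],[[-2,38,0],0,1],[[-2,38,0],0,1],[[-2,38,10],0,1],[[0,2,30],0,1],[[0,0,30],0,1],[[0,0,20],0,1],[[0,0,10],0,1],[[0,0,0],0,1],[[0,0,0],0,1]])

```text
clock: 13.25
tcp_pos: [528.6, 336.6, 30.0]
ee_rot: [0.0, -0.063, 0.998, 0.0]
force: [0.0, 0.8, -3.5]
grip_width: 37.9
```

Emit:
apply_moves(commands=[[[0,0,4],0,1],[[0,0,3],0,1],[[0,0,2],0,1],[[0,0,1.5],0,1],[[0,0,0],0,1],[[0,0,0],0,1]])

```text
clock: 13.85
tcp_pos: [528.4, 336.6, 19.2]
ee_rot: [0.0, -0.064, 0.998, 0.0]
force: [0.3, -0.9, -2.7]
grip_width: 37.8
```

Emit:
apply_moves(commands=[[[0,0,0.5],0,1],[[0,0,0],0,1],[[0,0,0],0,0.4],[[0,0,0],0,0.3],[[0,0,0],0,0.2],[[0,0,-15],0,0.1],[[0,0,-35],0,0],[[0,0,-40],0,0],[[0,0,-30],0,0]])

```text
clock: 14.75
tcp_pos: [528.8, 336.8, 142.0]
ee_rot: [0.001, -0.064, 0.998, 0.0]
force: [0.8, 0.3, -0.2]
grip_width: 89.9
```

```bash
python3 -c "
from h import *
plan([655,-70,150],187.3)"
```

```text
at [528.8 336.8 142. ] yaw -172.7 q6 -1.23 grip 89.9 t 14.8
 spin -0.000
 shift -73.5 -419.5 -8.0
```

Emit:
apply_moves(commands=[[[-7,-42,-1],0,0],[[-7,-42,-1],0,0],[[-7,-42,-1],0,0],[[-7,-42,-1],0,0],[[-7,-42,-1],0,0],[[-7,-42,-1],0,0],[[-8,-42,-1],0,0],[[-8,-42,-1],0,0],[[-8,-42,0],0,0],[[-8,-42,0],0,0],[[0,0,0],0,0],[[0,0,0],0,0]])

```text
clock: 15.95
tcp_pos: [655.1, -71.6, 147.4]
ee_rot: [0.0, -0.063, 0.998, -0.0]
force: [0.1, 0.3, 0.6]
grip_width: 91.4
```

```bash
python3 - <<'E'
from h import *
s=r.observe();C=cam("wrist",s);im=eyes.get_image("wrist")
o=im.copy()
def poly(c,z,rad,n,ph):
    q=[proj(C,[c[0]+rad*np.cos(np.radians(ph+k*360/n)),c[1]+rad*np.sin(np.radians(ph+k*360/n)),z]) for k in range(n)];cv2.polylines(o,[np.int32(q)],True,(255,0,0))
for d in eyes.trace("wrist","billet_slice")[:1]:
    c=topface(C,im,d["mask"],42,4);print(d["score"],d["point"],c);poly(c[0],42,25.5,4,c[1][1]+45)
    plan([*c[0],15],c[1][1],s);plan([*c[0],15],c[1][1]+90,s)
save("w5",cv2.resize(o,(800,600))[100:450,150:650])
E
```

```text
0.95 [0.5092, 0.4974] (array([652.2, -66.6]), (np.float64(36.13743973693006), np.float64(64.0)), (np.float64(48.08594552915477), np.float64(21.0)))
at [655.1 -71.6 147.4] yaw -172.8 q6 -1.90 grip 91.4 t 15.9
 spin -0.992
 shift -3.2 4.8 132.4
at [655.1 -71.6 147.4] yaw -172.8 q6 -1.90 grip 91.4 t 15.9
 spin 0.579
 shift 4.8 3.2 132.4
```

View pics/w5.png

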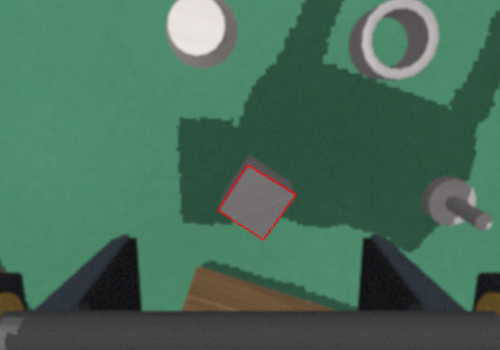

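The square fits the billet's top face. I'll spin +0.58 while lowering.

Emit:
apply_moves(commands=[[[0,0,10],0.145,0],[[0,0,10],0.145,0],[[0,0,15],0.145,0],[[0,0,15],0.144,0],[[5,3,20],0,0],[[0,0,25],0,0],[[0,0,22],0,0],[[0,0,12],0,0],[[0,0,3],0,0.3],[[0,0,0],0,1],[[0,0,0],0,1],[[0,0,0],0,1]])

```text
clock: 17.25
tcp_pos: [652.4, -65.8, 15.7]
ee_rot: [0.001, 0.224, 0.975, 0.0]
force: [-0.7, -0.3, 0.2]
grip_width: 62.1
```

Emit:
apply_moves(commands=[[[0,0,0],0,1],[[0,0,0],0,1],[[0,0,0],0,1],[[0,0,0],0,1]])

```text
clock: 17.65
tcp_pos: [651.9, -65.9, 14.8]
ee_rot: [0.0, 0.224, 0.975, -0.0]
force: [-0.2, -0.5, 3.1]
grip_width: 35.7
```

Emit:
apply_moves(commands=[[[0,0,0],0,1],[[0,0,-5],0,1],[[0,0,-20],0,1],[[0,0,-30],0,1],[[0,0,-30],0,1],[[0,0,-20],-0.145,1],[[0,0,-10],-0.145,1],[[0,0,0],-0.145,1],[[0,0,0],-0.144,1],[[0,0,0],0,1],[[0,0,0],0,1]])

```text
clock: 18.75
tcp_pos: [651.6, -65.7, 129.5]
ee_rot: [-0.0, -0.061, 0.998, 0.0]
force: [0.4, -1.3, -4.0]
grip_width: 35.5
```

```bash
python3 -c "
from h import *
plan([597.5,344.9,130],187.3)"
```

```text
at [651.6 -65.7 129.5] yaw -173.0 q6 -1.89 grip 35.5 t 18.8
 spin -0.005
 shift 1.5 414.2 -0.5
```

Emit:
apply_moves(commands=[[[0,41,0],0,1],[[0,41,0],0,1],[[0,41,0],0,1],[[0,42,0],0,1],[[0,42,0],0,1],[[0,42,0],0,1],[[0,42,0],0,1],[[1,41,0],0,1],[[0,41,0],0,1],[[0,41,0],0,1],[[0,0,10],0,1],[[0,0,20],0,1]])

```text
clock: 19.95
tcp_pos: [598.7, 346.5, 100.4]
ee_rot: [0.001, -0.063, 0.998, 0.0]
force: [-0.3, -0.4, -4.0]
grip_width: 36.0
```

Emit:
apply_moves(commands=[[[0,0,25],0,1],[[0,0,25],0,1],[[0,0,14],0,1],[[0,0,5],0,1],[[0,0,0],0,1],[[0,0,0],0,1]])

```text
clock: 20.55
tcp_pos: [599.0, 345.0, 31.7]
ee_rot: [0.001, -0.063, 0.998, 0.0]
force: [0.6, 0.5, -3.8]
grip_width: 35.6
```

Emit:
apply_moves(commands=[[[1,0,5],0,1],[[0,0,4],0,1],[[0,0,2],0,1],[[0,0,1.5],0,1],[[0,0,0.5],0,1],[[0,0,0],0,1],[[0,0,0],0,1]])

```text
clock: 21.25
tcp_pos: [597.2, 344.6, 18.8]
ee_rot: [0.0, -0.064, 0.998, 0.0]
force: [-6.0, -1.5, 13.3]
grip_width: 35.9
```

Emit:
apply_moves(commands=[[[0,0,0],0,0.4],[[0,0,0],0,0.3],[[0,0,0],0,0.2],[[0,0,-15],0,0.1],[[0,0,-35],0,0],[[0,0,-40],0,0],[[0,0,-40],0,0],[[0,0,0],0,0],[[0,0,0],0,0]])

```text
clock: 22.15
tcp_pos: [597.9, 344.9, 149.6]
ee_rot: [0.001, -0.064, 0.998, 0.001]
force: [0.8, -0.2, -0.8]
grip_width: 91.2
```

```bash
python3 - <<'E'
from h import *
s=r.observe();im=eyes.get_image("wrist");save("w6",cv2.resize(im,(800,600))[100:450,150:650])
plan([441,-50,130],187.3,s)
E
```

```text
at [597.9 344.9 149.6] yaw -172.7 q6 -1.26 grip 91.2 t 22.1
 spin -0.000
 shift 205.8 -371.8 19.6
```

View pics/w6.png

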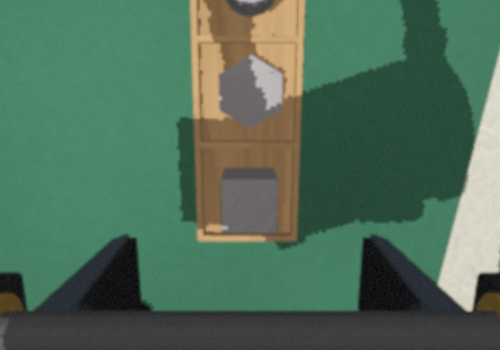

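All three samples in tray3 stand upright in their pockets, in the right order. Next is the low standard.

Emit:
apply_moves(commands=[[[19,-34,0],0,0],[[19,-34,0],0,0],[[19,-34,0],0,0],[[19,-34,0],0,0],[[19,-34,0],0,0],[[19,-34,0],0,0],[[19,-34,0],0,0],[[19,-34,5],0,0],[[18,-34,5],0,0],[[18,-33,5],0,0],[[18,-33,5],0,0],[[0,0,0],0,0]])

```text
clock: 23.4
tcp_pos: [437.7, -53.2, 126.4]
ee_rot: [-0.002, -0.062, 0.998, 0.0]
force: [0.6, 1.0, 0.5]
grip_width: 91.2
```

Emit:
apply_moves(commands=[[[0,0,0],0,0],[[0,0,0],0,0]])

```text
clock: 23.6
tcp_pos: [440.2, -50.0, 127.4]
ee_rot: [-0.0, -0.064, 0.998, 0.0]
force: [-0.5, 0.9, -0.5]
grip_width: 91.3
```

```bash
python3 - <<'E'
from h import *
s=r.observe();C=cam("wrist",s);im=eyes.get_image("wrist");o=im.copy()
d=eyes.trace("wrist","standard_low")[0];m=d["mask"].astype(np.uint8)
c=max(cv2.findContours(m,0,1)[0],key=cv2.contourArea);(x,y),R=cv2.minEnclosingCircle(c)
print(d["score"],(x,y),R,cv2.boundingRect(c),ray(C,(x,y),20));t=topface(C,im,m,32,12);print(t)
q=[proj(C,[t[0][0]+24*np.cos(k/5),t[0][1]+24*np.sin(k/5),32]) for k in range(32)];cv2.polylines(o,[np.int32(q)],True,(255,0,0))
save("w7",cv2.resize(o,(800,600))[100:450,150:650])
plan([*t[0],14],187.3,s)
for n in("scene","side"):
    C=cam(n);I=eyes.get_image(n)
    b=((I[:,:,0]>I[:,:,2].astype(int)+30)&(I[:,:,0]>I[:,:,1].astype(int)+10)).astype(np.uint8)
    p=proj(C,[489,-312,10]).astype(int);z=np.zeros_like(b);z[p[1]-30:p[1]+30,p[0]-40:p[0]+40]=1
    c=max(cv2.findContours(b*z,0,1)[0],key=cv2.contourArea)
    print(n,p,cv2.minAreaRect(np.array([ray(C,q[0],12)[:2] for q in c],np.float32)))
E
```

```text
0.88 (250.1999969482422, 197.8000030517578) 26.681182861328125 (226, 172, 49, 53) [443.23292771 -54.09186433  20.        ]
(array([464.7, -52.4]), (np.float64(14.454174600673477), np.float64(8.0)), (np.float64(14.65125271459493), np.float64(26.0)))
at [440.2 -50.  127.4] yaw -172.7 q6 -1.95 grip 91.3 t 23.6
 spin 0.000
 shift -24.0 -5.5 113.4
scene [196 141] ((489.0835266113281, -308.703125), (147.21963500976562, 73.40284729003906), 71.45645141601562)
side [270 123] ((511.00390625, -258.74407958984375), (14.782594680786133, 35.276100158691406), 14.575662612915039)
```

View pics/w7.png

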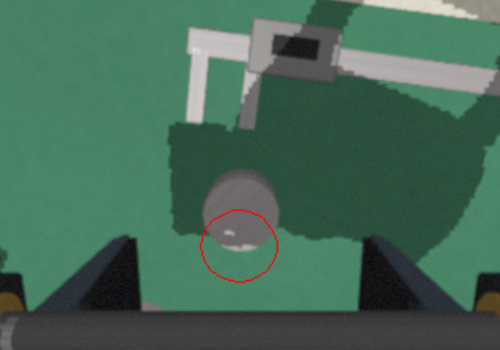

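The standard's top face is centred at about (241,212) in the crop. The red circle is a failed threshold, so I'm using (443,-51.5) from the mask and the picture.

Emit:
apply_moves(commands=[[[-3,-2,30],0,0],[[0,0,35],0,0],[[0,0,27],0,0],[[0,0,16],0,0],[[0,0,5],0,0.3],[[0,0,0],0,1],[[0,0,0],0,1],[[0,0,0],0,1],[[0,0,0],0,1],[[0,0,0],0,1],[[0,0,0],0,1]])

```text
clock: 24.9
tcp_pos: [443.9, -52.3, 15.2]
ee_rot: [0.001, -0.064, 0.998, -0.0]
force: [0.7, -1.1, 9.8]
grip_width: 47.3
```

Emit:
apply_moves(commands=[[[0,0,0],0,1],[[0,0,-5],0,1],[[0,0,-25],0,1],[[0,0,-30],0,1],[[0,0,-30],0,1],[[0,0,-25],0,1],[[0,0,0],0,1]])

```text
clock: 25.6
tcp_pos: [444.7, -52.4, 132.3]
ee_rot: [0.002, -0.064, 0.998, -0.001]
force: [0.2, 0.2, -5.4]
grip_width: 47.1
```

```bash
python3 -c "
from h import *
plan([520,-278,130],187.3)"
```

```text
at [444.7 -52.4 132.3] yaw -172.7 q6 -1.95 grip 47.1 t 25.6
 spin -0.000
 shift -46.1 -233.4 2.3
```

Emit:
apply_moves(commands=[[[-8,-39,0],0,1],[[-8,-39,0],0,1],[[-8,-39,0],0,1],[[-8,-39,0],0,1],[[-7,-39,0],0,1],[[-7,-39,0],0,1],[[0,0,0],0,1],[[0,0,0],0,1],[[0,0,0],0,1]])

```text
clock: 26.5
tcp_pos: [517.8, -277.3, 128.5]
ee_rot: [-0.001, -0.064, 0.998, 0.001]
force: [-0.5, 0.4, -4.4]
grip_width: 47.3
```

```bash
python3 - <<'E'
from h import *
s=r.observe();C=cam("wrist",s);im=eyes.get_image("wrist")
c0=np.array([489,-311.]);a=np.radians(71.5);X=np.array([np.cos(a),np.sin(a)]);Y=np.array([-X[1],X[0]])
o=im.copy()
q=[proj(C,[*(c0+X*u+Y*v),14]) for u,v in((70,36),(70,-36),(-70,-36),(-70,36))]
cv2.polylines(o,[np.int32(q)],True,(255,0,0));print(np.round(np.array(q)*1.5625),(proj(C,[*(c0+10*X),14])-proj(C,[*c0,14]))*1.5625,(proj(C,[*(c0+10*Y),14])-proj(C,[*c0,14]))*1.5625)
save("w8",cv2.resize(o,(800,600)))
plan([500,-279,40],187.3,s)
E
```

```text
[[474. 250.]
 [424. 345.]
 [229. 256.]
 [270. 149.]] [14.19224512  6.75825711] [  6.47543142 -14.10354811]
at [ 517.8 -277.3  128.5] yaw -172.7 q6 -2.29 grip 47.3 t 26.5
 spin -0.000
 shift 17.9 0.6 88.5
```

View pics/w8.png

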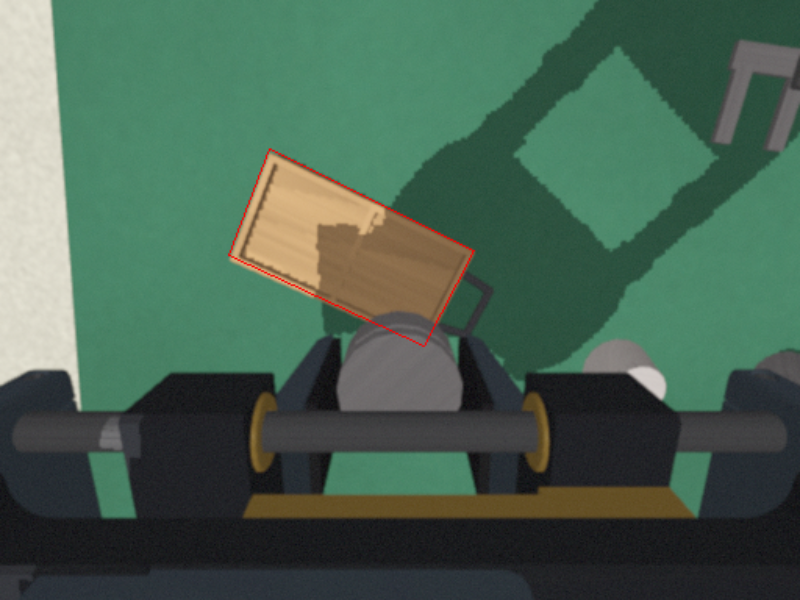

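The tray2 outline fits within about 1 mm. I'll go down into the handle pocket.

Emit:
apply_moves(commands=[[[9,0,10],0,1],[[9,1,25],0,1],[[0,0,25],0,1],[[0,0,22],0,1],[[0,0,12],0,1],[[0,0,4],0,1],[[0,0,0],0,1],[[0,0,0],0,1]])

```text
clock: 27.35
tcp_pos: [501.3, -279.8, 32.5]
ee_rot: [0.0, -0.064, 0.998, -0.0]
force: [1.4, -0.5, -4.8]
grip_width: 47.3
```

Emit:
apply_moves(commands=[[[1,1,5],0,1],[[0,0,4],0,1],[[0,0,2],0,1],[[0,0,1],0,1],[[0,0,0.5],0,1],[[0,0,0],0,1],[[0,0,0],0,1]])

```text
clock: 28.05
tcp_pos: [499.6, -278.8, 19.3]
ee_rot: [0.0, -0.064, 0.998, -0.0]
force: [-1.7, 0.4, 0.2]
grip_width: 47.0
```

Emit:
apply_moves(commands=[[[0,0,0],0,0.4],[[0,0,0],0,0.3],[[0,0,0],0,0.25],[[0,0,0],0,0.25],[[0,0,-15],0,0.25],[[0,0,-35],0,0.2],[[0,0,-40],0,0.2],[[0,0,-40],0,0.2],[[0,0,0],0,0.2]])

```text
clock: 28.95
tcp_pos: [501.9, -280.3, 154.2]
ee_rot: [0.003, -0.064, 0.998, -0.003]
force: [-0.4, 0.7, -1.9]
grip_width: 73.1
```

```bash
python3 -c "
from h import *
plan([642,69,160],187.3)"
```

```text
at [ 501.9 -280.3  154.2] yaw -172.7 q6 -2.31 grip 73.1 t 28.9
 spin -0.000
 shift -183.4 328.7 -5.8
```

Emit:
apply_moves(commands=[[[-20,36,-1],0,0.2],[[-20,36,-1],0,0.2],[[-20,36,-1],0,0.2],[[-20,36,-1],0,0.2],[[-21,37,-1],0,0.2],[[-21,37,-1],0,0.2],[[-21,37,0],0,0.2],[[-20,37,0],0,0.2],[[-20,37,0],0,0.2],[[0,0,0],0,0.2],[[0,0,0],0,0.2],[[0,0,0],0,0.2]])

```text
clock: 30.15
tcp_pos: [639.0, 70.0, 154.8]
ee_rot: [-0.0, -0.063, 0.998, -0.0]
force: [0.0, -0.7, 0.4]
grip_width: 72.5
```

```bash
python3 - <<'E'
from h import *
s=r.observe();C=cam("wrist",s);im=eyes.get_image("wrist");o=im.copy()
for d in eyes.trace("wrist","mushroom")[:1]:
    m=d["mask"].astype(np.uint8);print(d["score"],np.array(d["point"])*[800,600],m.sum())
d=eyes.tip_of("wrist","mushroom")[0];p=np.array(d["point"])*[512,384];c=ray(C,p,2);print(d["score"],c)
for z,R in((2,17),(16,17),(60,5.5)):
    q=[proj(C,[c[0]+R*np.cos(k/5),c[1]+R*np.sin(k/5),z]) for k in range(32)];cv2.polylines(o,[np.int32(q)],True,(255,0,0))
save("w9",cv2.resize(o[110:290,150:362],(800,680))[:600])
plan([c[0],c[1],34],187.3,s)
E
```

```text
0.57 [394.4  295.32] 734
0.85 [643.615701    66.54782065   2.        ]
at [639.   70.  154.8] yaw -172.7 q6 -1.68 grip 72.5 t 30.1
 spin -0.001
 shift -4.2 -4.0 120.8
```

View pics/w9.png

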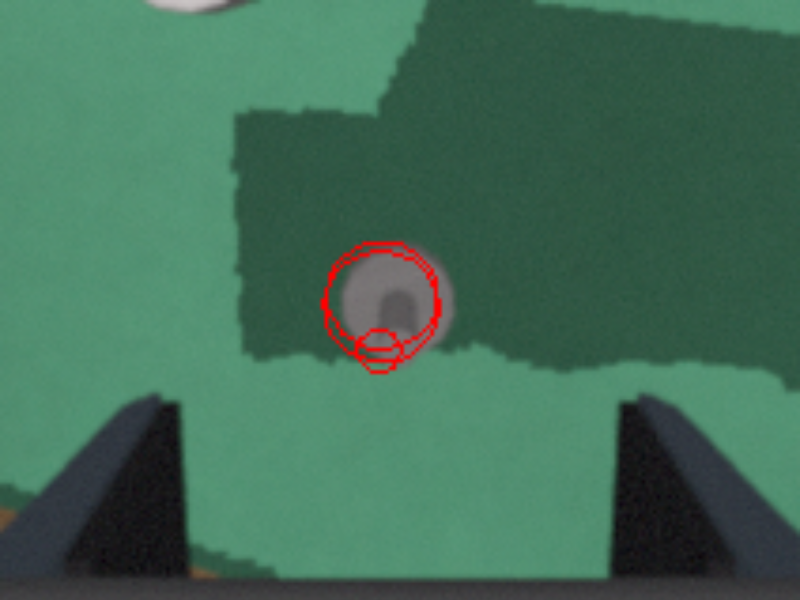

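The disc is centred at about (398,300), some 5 mm further in +y than the network's origin. That puts the target at (643,71), and I'll grip the stem.

Emit:
apply_moves(commands=[[[-4,0,35],0,0.2],[[0,0,35],0,0.2],[[0,0,30],0,0.2],[[0,0,18],0,0.2],[[0,0,7],0,0.3],[[0,0,0],0,0.5],[[0,0,0],0,0.7],[[0,0,0],0,0.8],[[0,0,0],0,0.9],[[0,0,0],0,1],[[0,0,0],0,1],[[0,0,0],0,1]])

```text
clock: 31.5
tcp_pos: [643.4, 71.3, 30.3]
ee_rot: [0.0, -0.064, 0.998, 0.0]
force: [-0.5, -1.1, 1.0]
grip_width: 11.9
```

Emit:
apply_moves(commands=[[[0,0,0],0,1],[[0,0,0],0,1],[[0,0,-5],0,1],[[0,0,-25],0,1],[[0,0,-30],0,1],[[0,0,-30],0,1],[[0,0,-30],0,1],[[0,0,0],0,1]])

```text
clock: 32.3
tcp_pos: [645.5, 71.3, 154.7]
ee_rot: [0.003, -0.064, 0.998, -0.0]
force: [-0.3, -0.2, -1.3]
grip_width: 10.3
```

```bash
python3 -c "
from h import *
plan([478.2,-343.2,150],187.3)"
```

```text
at [645.5  71.3 154.7] yaw -172.7 q6 -1.68 grip 10.3 t 32.3
 spin -0.000
 shift 218.6 -389.9 4.7
```

Emit:
apply_moves(commands=[[[20,-35,0],0,1],[[20,-35,0],0,1],[[20,-35,0],0,1],[[20,-35,0],0,1],[[20,-35,0],0,1],[[20,-35,0],0,1],[[20,-36,0],0,1],[[20,-36,0],0,1],[[20,-36,0],0,1],[[19,-36,0],0,1],[[20,-36,0],0,1],[[0,0,0],0,1]])

```text
clock: 33.5
tcp_pos: [473.8, -347.5, 149.7]
ee_rot: [-0.0, -0.062, 0.998, -0.001]
force: [-0.5, 0.8, -1.5]
grip_width: 10.2
```

Emit:
apply_moves(commands=[[[0,0,10],0,1],[[0,0,20],0,1],[[0,0,20],0,1],[[0,0,20],0,1],[[0,0,15],0,1],[[0,0,10],0,1],[[0,0,5],0,1],[[0,0,0],0,1],[[0,0,0],0,1]])

```text
clock: 34.4
tcp_pos: [475.9, -343.4, 50.6]
ee_rot: [0.0, -0.064, 0.998, -0.0]
force: [0.5, -0.2, -0.9]
grip_width: 10.1
```

```bash
python3 - <<'E'
from h import *
s=r.observe();im=eyes.get_image("wrist");save("w10",cv2.resize(im,(800,600))[100:450,150:650])
plan([478.2,-343.2,34.3],187.3,s)
E
```

```text
at [ 475.9 -343.4   50.6] yaw -172.7 q6 -2.43 grip 10.1 t 34.4
 spin 0.000
 shift -2.3 -0.1 16.3
```

View pics/w10.png

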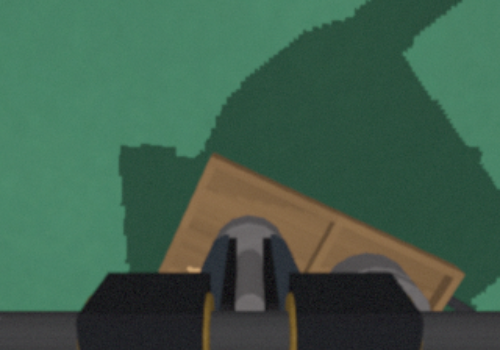

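The mushroom hangs upright over the second pocket and the low standard stands in the first. I'll lower it gently.

Emit:
apply_moves(commands=[[[-2,0,5],0,1],[[0,0,4],0,1],[[0,0,3],0,1],[[0,0,2],0,1],[[0,0,1],0,1],[[0,0,0],0,1],[[0,0,0],0,1]])

```text
clock: 35.15
tcp_pos: [477.6, -343.2, 35.2]
ee_rot: [0.0, -0.064, 0.998, -0.0]
force: [0.1, -0.5, -0.7]
grip_width: 10.4
```

Emit:
apply_moves(commands=[[[0,0,0.5],0,1],[[0,0,0.5],0,1],[[0,0,0.3],0,1],[[0,0,0],0,1],[[0,0,0],0,1]])

```text
clock: 35.65
tcp_pos: [477.7, -343.3, 34.0]
ee_rot: [0.0, -0.064, 0.998, -0.0]
force: [-0.6, 0.3, 3.4]
grip_width: 10.4
```

Emit:
apply_moves(commands=[[[0,0,0],0,0.8],[[0,0,0],0,0.65],[[0,0,0],0,0.65],[[0,0,0],0,0.65],[[0,0,-10],0,0.65],[[0,0,-30],0,0.65],[[0,0,-40],0,0.5],[[-20,0,-40],0,0.3],[[-40,0,-30],0,0],[[-20,0,0],0,0],[[0,0,0],0,0],[[0,0,0],0,0]])

```text
clock: 36.85
tcp_pos: [556.6, -332.6, 184.0]
ee_rot: [-0.0, -0.064, 0.998, 0.0]
force: [-0.9, -0.1, -0.6]
grip_width: 77.1
```

```bash
python3 - <<'E'
from h import *
s=r.observe();C=cam("wrist",s);im=eyes.get_image("wrist");b=eyes.get_image("side")
o=im.copy()
def circ(o,C,c,R,z):
    q=[proj(C,[c[0]+R*np.cos(k/5),c[1]+R*np.sin(k/5),z]) for k in range(32)];cv2.polylines(o,[np.int32(q)],True,(255,0,0))
circ(o,C,(499.8,-278.8),24,36);circ(o,C,(478.2,-343.2),17,20)
w=cv2.resize(o,(800,600))[:400,100:700]
cv2.imwrite("pics/f.png",cv2.cvtColor(np.vstack([w,cv2.resize(b[95:365,60:400],(600,476))])[:600+276],cv2.COLOR_RGB2BGR)[:, :])
f=cv2.imread("pics/f.png");cv2.imwrite("pics/f.png",cv2.resize(f,None,fx=.68,fy=.68,interpolation=cv2.INTER_AREA))
for t in["pipe_ring","cone","pine_case"]:
    for d in eyes.tip_of("side",t)[:2]:print(t,round(d["score"],2),ray(cam("side"),np.array(d["point"])*[512,384],2).round())
print(s["clock"],s["tcp_pos"])
E
```

```text
pipe_ring 0.6 [543.   7.   2.]
cone 0.64 [ 559. -115.    2.]
pine_case 0.69 [793. -48.   2.]
pine_case 0.38 [601. 341.   2.]
36.85 [ 556.61083997 -332.6364085   183.96290857]
```

View pics/f.png

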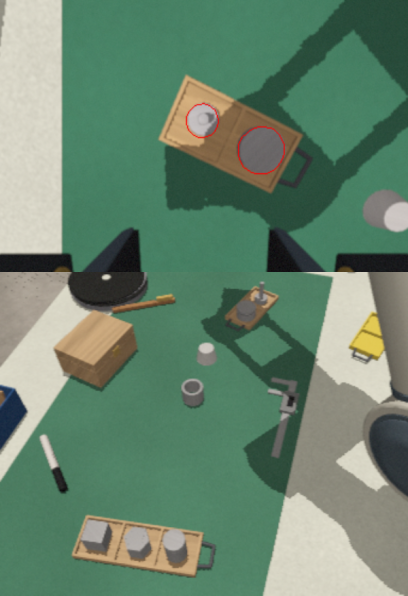

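All five samples stand upright in their pockets. In tray2 both lie on their expected circles, and the ring, cone and case have not been moved. I'll hand the job in.

```bash
python3 -c "
from rig import workorder
print(workorder.sign_off())"
```

```text
the job is handed in; nothing more can be done
None
```

I placed all five samples and handed the job in after about 37 s on the robot's clock, against the 112 s allowed. From the handle end, tray3 holds the tall standard, the hex slice and the billet slice; tray2 holds the low standard, then the mushroom with its stem up.

**Set-downs:** each sample was lowered until the tool stood at the height for the pocket floor, then released there. The force reading showed clear floor contact for every sample except the hex, where it was only slight. It peaked at about 13 N for the billet.

**Final pictures:** all five stand upright in the right pockets. In tray2 both samples lie on the circles drawn at their pocket centres. I checked tray3 only by eye.

**Ring, cone and case:** the robot never touched them. The network's last position readings shifted by 5–9 mm from the first, most likely its own error, and the pictures show all three where they stood.

**Disagreements, corrected from the picture:**
- My top-face fit failed on the low standard because of a shadow.
- The network's origin for the mushroom was about 5 mm off.
- My first estimate of tray3 was about 3 mm off along its length.

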